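Put the hand stamp away in the push-latch drawer

TASK

Push the handleless front of the little desktop drawer unit until its latch lets go and the drawer springs right out; stand the knob-handled hand stamp upright in the drawer; then push the front in again until the latch catches, so that the drawer stays shut by itself. Push gently, feeling for the end of travel and never with more than 16 N, and do not move anything else on the desk.

Things in the scene. Friction and masses are not known exactly. Their poses are not given: they have to be found in the camera images.
- unit: Wooden desktop drawer unit, fixed to the desk, 200 deep (x) x 220 wide (y) x 90 high. Origin: centre of its underside, on the desk; own -x is the way its drawer opens (about towards the robot), z up. At its sides two 10 mm cheeks, 90 high and 200 apart inside, run the full depth.
- drawer: The drawer. Its plain light-wood front has no handle: 194 wide, 76 high (12 to 88 above the desk), 12 thick. Origin: centre of the front's outer face; axes as the unit's. A spring always drives it out: 4.5 N when shut, 2.2 N when open, plus 14 N per m/s. More than 16 N is too much for the front.
- shut_face (a point): Point on the unit where the front's outer face has its centre when latched (within 3 mm), flush with the cheeks, 50 above the desk. To open: push the front 10 to 21 mm inward from here to a springy end stop (6 N per mm), then let go and keep out of its way. The stop's depth varies unseen and must be felt: 10 to 12 N on the front means it is reached; free slow travel (10 mm/s) takes under 8 N.
- open_face (a point): Where the centre of the front's outer face comes to rest when the drawer has sprung out, 80 mm out from shut_face. To shut: push the front in past flush, 7 to 18 mm beyond shut_face, to the same springy stop (10 to 12 N felt), then let go: it comes back and stays latched. Let go too early it comes out again; one push too many opens it again.
- top_edge (a point): Middle of the front edge of the unit's top board, 90 above the desk, 40 behind the front edges of the cheeks: between it and the shut front there is a slot open from above. The front may go in 26 mm before it meets a hard stop.
- drawer_in (a point): Centre of the drawer tray's inner floor, 66 behind the front's outer face, 16 above the desk; axes as the unit's. Inside 108 long (x) x 170 wide (y); side and back walls 29 high, the front 72 high over the floor. Sprung out, the first 108 mm behind the front's inner face are open from above. The top board is 64 above the floor.
- stamp: Wooden hand stamp standing upright: block 46 x 32 mm, 19 high, with a round turned knob handle above it, 27 dia at its widest, 40 to 50 mm above the desk (waist 16 dia at 26 mm). Total height 58. Origin: centre of its underside, z up along the handle. About 0.09 kg.
- glue_stick: Bystander, leave it alone: upright white glue stick with a grey cap, 25 dia x 80 high mm. Origin: centre of its underside.
- paperweight: Bystander, leave it alone: low clear glass dome, 52 dia x 31 high mm. Origin: centre of its underside.
- bottle: Bystander, leave it alone: brown glass bottle, 62 dia x 230 high mm. Origin: centre of its underside.
- mouse: Bystander, leave it alone: black computer mouse, 100 x 58 x 30 mm. Origin: centre of its underside.
- disc_spindle: Bystander, leave it alone: clear drum of discs, 126 dia x 85 high mm. Origin: centre of its underside.
- pen: Bystander, leave it alone: blue marker pen with white cap lying flat, 130 x 12 x 12 mm. Origin: centre of its underside.
- card_pack: Bystander, leave it alone: flat blue card pack, 55 x 85 x 22 mm. Origin: centre of its underside.
Things that resemble listed ones, but are neither listed nor needed, are in the scene too. Of the things shaped like the stamp, the wooden one is meant.

How it is judged (in metres and radians):
On the way, in this order (a step that is already met when the one before it is completed fails the run):
1. the drawer has sprung out (x of drawer in the frame of unit below -0.165 m), for 0.2 s.
2. the stamp stands in the open drawer, let go (x of stamp in the frame of drawer_in between -0.045 and 0.045 m and y of stamp in the frame of drawer_in between -0.075 and 0.075 m and z of stamp in the frame of drawer_in between -0.006 and 0.006 m and angle between stamp's own z axis and vertical below 0.25 rad and x of drawer in the frame of unit below -0.15 m and contact force between the fingers and stamp below 0.1 N and linear speed of stamp below 0.05 m/s), for 0.2 s.
At the end, for the whole second after the job is handed in: The drawer is latched: its front within 5 mm of flush and at rest with nothing holding it; the stamp stands upright (within 14 degrees) on the drawer's floor inside the tray (x of drawer in the frame of unit between -0.105 and -0.094 m and linear speed of drawer below 0.01 m/s and x of stamp in the frame of drawer_in between -0.045 and 0.045 m and y of stamp in the frame of drawer_in between -0.075 and 0.075 m and z of stamp in the frame of drawer_in between -0.006 and 0.006 m and angle between stamp's own z axis and vertical below 0.25 rad); the robot touches nothing.
It fails at once if the drawer's front is pushed or struck with more than 18 N (contact force between any of the fingers, the arm and drawer above 18 N).
It fails at once if another thing on the desk is moved by more than 15 mm (distance of any of glue_stick, paperweight, bottle, mouse, disc_spindle, pen, card_pack from where it was at the start of the episode above 0.015 m).
It also fails if it takes over 72 s, if anything falls off the work surface, if the arm or the gripper's body presses on something with over 40 N, if the wrist force passes 120 N, or if a joint passes its speed limit or range.

ROBOT

A 6-joint arm with a two-finger parallel gripper is mounted at the origin on the work surface. World frame = base frame: x ahead of the robot, y to its left, z up, the work surface at z = 0. Lengths are in m, angles in degrees, forces in N, time in s.
With the tool pointing down it reaches from about 0.325 to 0.85 m from the base axis. Payload 15.5 kg.
Tool frame: the origin (TCP) lies midway between the tips of the shut fingers; the grasp point (between the pads) lies 19 mm behind it; z points along the fingers, y is the direction in which the jaws open and shut (so a half turn about z gives the same grasp; the last joint's range is limited). The gripper opens to 91 mm and grips with 3 to 60 N. Pads are 32 mm wide; open, the fingers measure 118 mm over their backs; the gripper's body (76 mm by 178 mm) begins 60 mm behind the grasp point.
Start: joints at [71.706, 28.281, 77.091, -0, 74.628, -5.472], TCP at [0.139, 0.609, 0.214] pointing down, gripper open.
Joint ranges: [-166.48, 166.48], [-47.26, 123.95], [12.59, 153.08], [-70.14, 250.14], [6.76, 159.57], [-176.63, 176.63]. Speed limits (degrees/s): [108.29, 108.29, 147.25, 172.46, 172.46, 172.46].

INTERFACE

Orientations are given as [roll, pitch, yaw] about the fixed x, y, z axes, in that order (R = Rz(yaw) Ry(pitch) Rx(roll)).
In Python, from station import env gives the robot as it stands. The module is installed in compiled form; this text tells all that it offers.
- The arm moves only by the tool play_rows, never from a script. Its argument "rows" is a list of rows, each an object of numbers: "fingers": the opening, from 0 (shut) to 1 (fully open); "tx", "ty", "tz": the shift along the tool's x, y, z in cm; "turn": the turn about the tool's z in rad. A call has 1 to 10 rows; each row is the pose to reach, as a shift and turn from the pose commanded when the call began, along the tool's axes at that moment; what a row does not reach only later rows make up. A row lasts 1/8 s, in which the tool goes at most 62.5 mm and 10.7 degrees, less where a joint would pass 70% of its speed; a pose out of reach is approached as far as the arm can. A call with a gripper value outside its range is refused whole. The fingers move at their own pace and stop on an object; "newtons" is the grip in N (left out, the last holds). Time passes only in rows, so rows that repeat a pose let the fingers close. It gives the time, the measured TCP pose, the force and the opening at its end, in the units of the state.
- env.get_obs(): the state, without advancing time (a new reading comes with each control period).
- env.camera(name): name is "scene" or "top" or "wrist"; returns a dict with "image" (480x640x3 uint8, blue, green, red), "range_z" (480x640 float32, m along the optical axis (not along the pixel's ray), 0 where there is no reading), "mtx" (3x3 intrinsics, pixels), "cam_to_world" (4x4, takes a point from camera to world coordinates); the wrist camera has in their place "tool_from_camera" (4x4, takes a point from camera to tool coordinates, whose origin is the TCP and whose axes are the flange's). Camera axes: x right, y down, z forward; pixel columns grow to the right and rows downward; lengths in m; the calibration is good to about 2 mm. A picture is of the moment at which its call begins: read the wrist's pose just before it.
- env.sign_off(): hands the job in, once; it reports no verdict.
Trained networks look in a picture, given as the dict that the camera call returned (one of the last four; its "shot" number tells which), for a name from the list of things; names that differ only in an ending like _2 or _b are one class to them, and where a whole thing is asked for, a point or a joint stands for the part that bears it (a point fixed in the world has none). Each returns a list of dicts, best first, with "p" (0 to 1); they miss things now and then, are a little off and sometimes report something else, mostly with a low value. They report only what shows in the picture. A call takes as long as a camera call. They do not tell look-alikes from the thing itself.
- env.trace(picture, label): "pixels" (480x640 bool, what is visible of it) and "centre" ([column, row] in pixels, amid what is visible of it).
- env.pinpoint(picture, label): "centre" ([column, row] in pixels: a listed point, or the origin of a listed thing).
The state is a dict: "time_s": time; "joint_pos": joint angles; "joint_vel": joint speeds; "joint_torque": joint torques, N m; "eef_pos": TCP position; "tool_rot": TCP orientation; "wrist_force": force on the tool from outside, world axes, zero at the start; "moment": the same for the moment, N m; "width": opening from 0.0 (shut) to 1.0 (fully open).
Only numpy, scipy, OpenCV 4.12 (cv2) and the standard library are available. Lean on these libraries where they do the work, as an engineer would, in place of code of your own. Each camera call takes 0.05 s, during which the arm holds its last target. There are 200 camera calls.

## Working session

There is one attempt and no reset: what is moved stays moved. The work goes in short steps, Python scripts to look and compute and a tool call to move; the robot and the scene stay as the last step left them, time stands still between calls to the robot, and variables do not carry over. Pictures are saved under pics/ and viewed, about 8 in all and at most 12, crops included, and the job is handed in when it is done.

Besides the shell and the picture viewer there is one more tool, called after ">>>" in YAML: its name, and indented under it one key for each argument. play_rows: Moves the arm, as the interface text tells. Its arguments: {"type":"object","properties":{"rows":{"type":"array","items":{"type":"object","properties":{"fingers":{"type":"number"},"tx":{"type":"number"},"ty":{"type":"number"},"tz":{"type":"number"},"turn":{"type":"number"}}}},"newtons":{"type":"number"}},"required":["rows"]}

```bash
mkdir -p pics; cat > h.py <<'E'
from station import env
import numpy as np, cv2
def px2w(c,uv,z=None):
    K=c["mtx"];T=np.array(c["cam_to_world"]);u,v=uv
    r=np.array([(u-K[0][2])/K[0][0],(v-K[1][2])/K[1][1],1.])
    if z is None:
        d=c["range_z"][int(round(v)),int(round(u))];return T[:3,:3]@(r*d)+T[:3,3]
    w=T[:3,:3]@r;return T[:3,3]+w*(z-T[2,3])/w[2]
E
python3 - <<'E'
from h import *
np.set_printoptions(precision=4,suppress=True)
o=env.get_obs();print({k:np.round(v,3) for k,v in o.items()})
zs={"shut_face":.05,"open_face":.05,"top_edge":.09,"drawer_in":.016,"unit":0}
for n in("scene","top"):
    c=env.camera(n);cv2.imwrite(f"pics/{n}.png",c["image"]);print(n,np.array(c["cam_to_world"])[:3,3])
    for l in ["unit","drawer","shut_face","open_face","top_edge","drawer_in","stamp","glue_stick","paperweight","bottle","mouse","disc_spindle","pen","card_pack"]:
        z=.05 if l=="drawer" else zs.get(l,0)
        print(l,[(round(d["p"],2),np.round(d["centre"]),px2w(c,d["centre"],z)) for d in env.pinpoint(c,l)[:3]])
E
```

```text
{'time_s': np.float64(0.0), 'joint_pos': array([71.703, 28.316, 77.127,  0.   , 74.627, -5.473]), 'joint_vel': array([ 0.035,  0.063, -0.016,  0.033,  0.008, -0.103]), 'joint_torque': array([ -0.001, -87.885, -38.185,   0.07 ,   0.054,  -0.   ]), 'eef_pos': array([0.139, 0.609, 0.213]), 'tool_rot': array([-179.931,   -0.007,  167.176]), 'wrist_force': array([ 0.665,  1.216, -0.175]), 'moment': array([ 0.006, -0.04 , -0.044]), 'width': np.float64(0.995)}
scene [ 1.2894 -0.4196  0.6453]
unit [(0.94, array([360., 305.]), array([0.6574, 0.0829, 0.    ]))]
drawer [(0.9, array([342., 255.]), array([0.5438, 0.1134, 0.05  ]))]
shut_face [(0.61, array([344., 260.]), array([0.5635, 0.1041, 0.05  ])), (0.45, array([435., 231.]), array([0.5667, 0.3639, 0.05  ]))]
open_face []
top_edge [(0.66, array([352., 252.]), array([0.5957, 0.0992, 0.09  ]))]
drawer_in []
stamp [(0.8, array([102., 314.]), array([ 0.4267, -0.376 ,  0.    ])), (0.65, array([127., 280.]), array([ 0.334, -0.307,  0.   ])), (0.64, array([106., 348.]), array([ 0.5282, -0.3906,  0.    ]))]
glue_stick []
paperweight [(0.77, array([1
[... 1193 characters left out ...]
ray([400., 262.]), array([ 0.486 , -0.1657,  0.    ])), (0.67, array([496., 240.]), array([ 0.5318, -0.3952,  0.    ])), (0.61, array([463., 324.]), array([ 0.3372, -0.3067,  0.    ]))]
glue_stick [(0.75, array([441., 262.]), array([ 0.4825, -0.2618,  0.    ]))]
paperweight [(0.82, array([451., 227.]), array([ 0.5646, -0.2909,  0.    ]))]
bottle [(0.72, array([175., 205.]), array([0.6343, 0.37  , 0.    ]))]
mouse [(0.95, array([178., 285.]), array([0.4427, 0.3601, 0.    ]))]
disc_spindle [(0.79, array([468., 160.]), array([ 0.7272, -0.3388,  0.    ]))]
pen [(0.7, array([401., 318.]), array([ 0.3529, -0.1614,  0.    ]))]
card_pack [(0.88, array([143., 259.]), array([0.5063, 0.4452, 0.    ]))]
```

View pics/top.png

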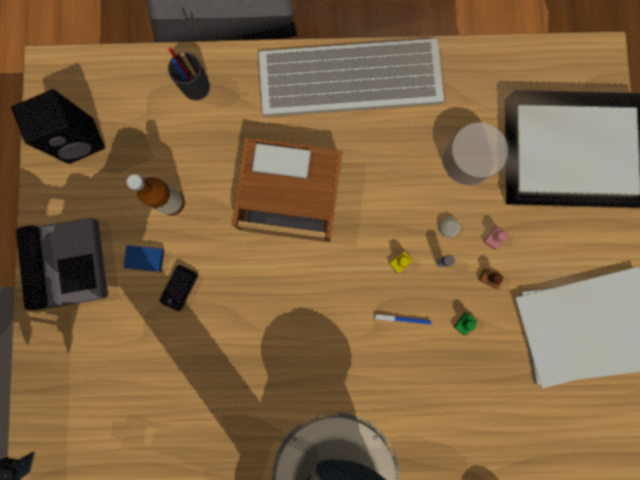

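View pics/scene.png

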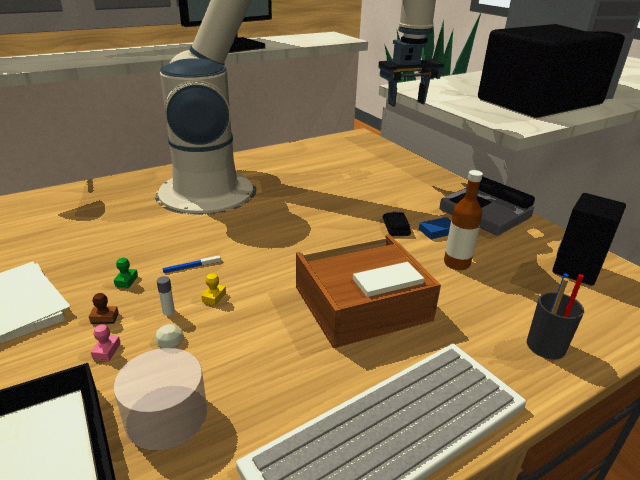

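The top view shows the wooden (brown) stamp at about (491,278), with the green, pink and yellow stamps as look-alikes. The unit is at about (285,190), with its slot at (285,220). The scene view confirms the brown one at (102,310). Next I'll measure the unit's yaw and refine the positions.

```bash
cat >> h.py <<'E'
def cloud(c):
    K=np.array(c["mtx"]);T=np.array(c["cam_to_world"]);d=c["range_z"];v,u=np.mgrid[0:480,0:640]
    P=np.stack([(u-K[0,2])/K[0,0]*d,(v-K[1,2])/K[1,1]*d,d],-1)
    P=P@T[:3,:3].T+T[:3,3];P[d<=0]=np.nan;return P
def go(x,y,z,yaw):
    o=env.get_obs();p=o["eef_pos"];a=np.deg2rad(o["tool_rot"][2]);dx,dy=x-p[0],y-p[1]
    t=(yaw-o["tool_rot"][2]+180)%360-180
    print("tx %.2f ty %.2f tz %.2f cm turn %.3f rad"%(100*(dx*np.cos(a)+dy*np.sin(a)),100*(dx*np.sin(a)-dy*np.cos(a)),100*(p[2]-z),-np.deg2rad(t)))
E
python3 - <<'E'
from h import *
np.set_printoptions(precision=4,suppress=True)
for n in("top","scene"):
    c=env.camera(n);P=cloud(c)
    R=(np.abs(P[...,0]-.64)<.2)&(np.abs(P[...,1]-.09)<.17)
    for lo,hi in((.082,.1),):
        m=R&(P[...,2]>lo)&(P[...,2]<hi);q=P[m][:,:2].astype(np.float32)
        print(n,len(q),np.median(P[m][:,2]),cv2.minAreaRect(q))
    m=R&(P[...,2]>.1);print("box",P[m].min(0),P[m].max(0))
    for d in env.trace(c,"stamp")[:4]:
        m=d["pixels"];Q=P[m];g=c["image"][m].mean(0)
        k=Q[(Q[:,2]>.035)&(Q[:,2]<.07)]
        print("stamp",round(d["p"],2),d["centre"],g,"knob",np.median(k,0) if len(k) else 0, len(k),"zmax",np.nanmax(Q[:,2]), (Q[:,:2].min(0)+Q[:,:2].max(0))/2)
    for d in env.trace(c,"drawer")[:2]:
        Q=P[d["pixels"]];print("drawer",d["p"],len(Q),Q.min(0),Q.max(0),np.median(Q,0))
E
```

```text
top 6587 0.08922374002752309 ((0.6531949043273926, 0.09227807819843292), (0.22043681144714355, 0.20106197893619537), 80.93882751464844)
box [0.6715 0.0398 0.1   ] [0.7481 0.1659 0.1067]
stamp 0.82 [402.9, 262.5] [ 14.6111 130.5163 150.8693] knob [ 0.4844 -0.164   0.0543] 108 zmax 0.05937860769927372 [nan nan]
stamp 0.7 [498.0, 240.3] [ 84.6138  89.366  142.0231] knob [ 0.5356 -0.3869  0.0531] 115 zmax 0.06038541903360728 [nan nan]
stamp 0.54 [491.2, 275.2] [23.1119 46.2902 79.4406] knob [ 0.4414 -0.3705  0.0528] 110 zmax 0.06018011509860188 [nan nan]
stamp 0.54 [467.7, 327.5] [35.1725 87.0409 35.8304] knob [ 0.3393 -0.3051  0.0532] 122 zmax 0.058702344485690894 [nan nan]
drawer 0.64 1738 [nan nan nan] [nan nan nan] [nan nan nan]
scene 5327 0.08894924078660771 ((0.6533934473991394, 0.09162724763154984), (0.22266662120819092, 0.20540162920951843), 81.43904113769531)
box [0.674  0.0386 0.1   ] [0.7499 0.1663 0.1043]
stamp 0.94 [102.0, 341.7] [ 85.8748  72.6273 150.6017] knob [ 0.546  -0.3911  0.0517] 203 zmax 0.05849794471578729 [nan nan]
stamp 0.7 [169.4, 333.7] [119.8754 151.7716 154.9152] knob 0 0 zmax 0.03259270048719343 [ 0.5544 -0.2828]
stamp 0.64 [212.8, 289.4] [  2.9162 124.1131 153.6628] knob [ 0.4937 -0.1683  0.0502] 143 zmax 0.0587112959633026 [ 0.4663 -0.1622]
stamp 0.6 [124.2, 272.7] [23.8946 81.8857 14.509 ] knob [ 0.3485 -0.3099  0.0503] 132 zmax 0.05801020256388878 [nan nan]
drawer 0.66 893 [nan nan nan] [nan nan nan] [nan nan nan]
```

```bash
python3 - <<'E'
from h import *
go(.5051,.1152,.15,171.1)
E
```

```text
tx -46.69 ty -40.06 tz 6.39 cm turn -0.068 rad
```

>>> play_rows:
  rows:
    - {"tx":-46.7,"ty":-40,"tz":6.4,"turn":-0.068,"fingers":0}
    - {"tx":-46.7,"ty":-40,"tz":6.4,"turn":-0.068,"fingers":0}
    - {"tx":-46.7,"ty":-40,"tz":6.4,"turn":-0.068,"fingers":0}
    - {"tx":-46.7,"ty":-40,"tz":6.4,"turn":-0.068,"fingers":0}
    - {"tx":-46.7,"ty":-40,"tz":6.4,"turn":-0.068,"fingers":0}
    - {"tx":-46.7,"ty":-40,"tz":6.4,"turn":-0.068,"fingers":0}
    - {"tx":-46.7,"ty":-40,"tz":6.4,"turn":-0.068,"fingers":0}
    - {"tx":-46.7,"ty":-40,"tz":6.4,"turn":-0.068,"fingers":0}
    - {"tx":-46.7,"ty":-40,"tz":6.4,"turn":-0.068,"fingers":0}
    - {"tx":-46.7,"ty":-40,"tz":6.4,"turn":-0.068,"fingers":0}

```text
time_s: 3.05
eef_pos: [0.5066, 0.1137, 0.1499]
tool_rot: [180.0, 0.0, 171.0]
wrist_force: [-0.3, 0.7, 0.0]
width: 0.011
```

>>> play_rows:
  rows:
    - {"tz":5}
    - {"tz":10.5}
    - {"tz":10.5}
    - {"tx":-1,"tz":10.5}
    - {"tx":-2.0,"tz":10.5}
    - {"tx":-2.2,"tz":10.5}
    - {"tx":-2.4,"tz":10.5}
    - {"tx":-2.6,"tz":10.5}
    - {"tx":-2.8,"tz":10.5}
    - {"tx":-2.8,"tz":10.5}

```text
$.rows[0]: bad value
```

```bash
python3 - <<'E'
from h import *
o=env.get_obs();print(o["eef_pos"],o["wrist_force"])
c=env.camera("wrist");cv2.imwrite("pics/w1.png",c["image"]);print(np.round(c["tool_from_camera"],3))
E
```

```text
[0.50659791 0.1136733  0.14988441] [-0.33311917  0.70344563  0.01889258]
[[ 0.    -0.963 -0.27   0.076]
 [ 1.     0.    -0.     0.   ]
 [ 0.    -0.27   0.963 -0.171]
 [ 0.     0.     0.     1.   ]]
```

View pics/w1.png

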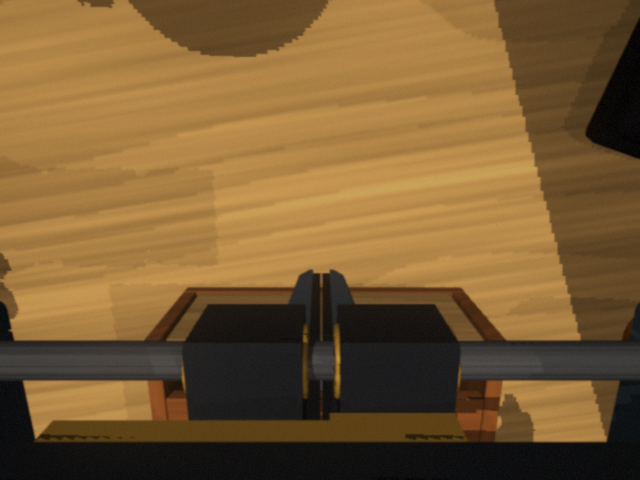

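The wrist view shows the front between the cheeks (columns 190–465, row ~290), with the shut fingers centred (~321) and parallel to it. The move was refused because its rows left out some fields, so I'll give them all.

>>> play_rows:
  rows:
    - {"tx":0,"ty":0,"turn":0,"fingers":0,"tz":5}
    - {"tx":0,"ty":0,"turn":0,"fingers":0,"tz":10.5}
    - {"tx":0,"ty":0,"turn":0,"fingers":0,"tz":10.5}
    - {"ty":0,"turn":0,"fingers":0,"tx":-1,"tz":10.5}
    - {"ty":0,"turn":0,"fingers":0,"tx":-2.0,"tz":10.5}
    - {"ty":0,"turn":0,"fingers":0,"tx":-2.2,"tz":10.5}
    - {"ty":0,"turn":0,"fingers":0,"tx":-2.4,"tz":10.5}
    - {"ty":0,"turn":0,"fingers":0,"tx":-2.6,"tz":10.5}
    - {"ty":0,"turn":0,"fingers":0,"tx":-2.8,"tz":10.5}
    - {"ty":0,"turn":0,"fingers":0,"tx":-2.8,"tz":10.5}

```text
time_s: 4.35
eef_pos: [0.533, 0.1114, 0.0449]
tool_rot: [-180.0, -0.0, 171.1]
wrist_force: [0.1, 0.9, -0.9]
width: 0.004
```

>>> play_rows:
  rows:
    - {"tx":-0.12,"ty":0,"tz":0,"turn":0,"fingers":0}
    - {"tx":-0.24,"ty":0,"tz":0,"turn":0,"fingers":0}
    - {"tx":-0.36,"ty":0,"tz":0,"turn":0,"fingers":0}
    - {"tx":-0.48,"ty":0,"tz":0,"turn":0,"fingers":0}
    - {"tx":-0.6,"ty":0,"tz":0,"turn":0,"fingers":0}
    - {"tx":-0.72,"ty":0,"tz":0,"turn":0,"fingers":0}
    - {"tx":-0.84,"ty":0,"tz":0,"turn":0,"fingers":0}

```text
time_s: 5.22
eef_pos: [0.5408, 0.1101, 0.0448]
tool_rot: [-180.0, -0.0, 171.1]
wrist_force: [-5.1, 1.1, 2.8]
width: 0.007
```

>>> play_rows:
  rows:
    - {"tx":-0.12,"ty":0,"tz":0,"turn":0,"fingers":0}
    - {"tx":-0.24,"ty":0,"tz":0,"turn":0,"fingers":0}
    - {"tx":-0.36,"ty":0,"tz":0,"turn":0,"fingers":0}
    - {"tx":-0.48,"ty":0,"tz":0,"turn":0,"fingers":0}
    - {"tx":-0.6,"ty":0,"tz":0,"turn":0,"fingers":0}

```text
time_s: 5.85
eef_pos: [0.5471, 0.1091, 0.0448]
tool_rot: [-180.0, -0.0, 171.1]
wrist_force: [-4.7, 0.9, 1.2]
width: 0.004
```

>>> play_rows:
  rows:
    - {"tx":-0.1,"ty":0,"tz":0,"turn":0,"fingers":0}
    - {"tx":-0.2,"ty":0,"tz":0,"turn":0,"fingers":0}

```text
time_s: 6.1
eef_pos: [0.5491, 0.1088, 0.0449]
tool_rot: [-180.0, -0.0, 171.1]
wrist_force: [-4.7, 1.2, 0.3]
width: 0.003
```

>>> play_rows:
  rows:
    - {"tx":-0.1,"ty":0,"tz":0,"turn":0,"fingers":0}

```text
time_s: 6.22
eef_pos: [0.5501, 0.1087, 0.0449]
tool_rot: [-180.0, -0.0, 171.1]
wrist_force: [-5.1, 1.3, 0.4]
width: 0.004
```

>>> play_rows:
  rows:
    - {"tx":-0.1,"ty":0,"tz":0,"turn":0,"fingers":0}

```text
time_s: 6.35
eef_pos: [0.551, 0.1085, 0.0449]
tool_rot: [-180.0, -0.0, 171.1]
wrist_force: [-5.1, 1.4, 0.2]
width: 0.009
```

>>> play_rows:
  rows:
    - {"tx":-0.1,"ty":0,"tz":0,"turn":0,"fingers":0}

```text
time_s: 6.48
eef_pos: [0.552, 0.1084, 0.0449]
tool_rot: [-180.0, -0.0, 171.1]
wrist_force: [-5.3, 2.2, 0.6]
width: 0.002
```

>>> play_rows:
  rows:
    - {"tx":-0.07,"ty":0,"tz":0,"turn":0,"fingers":0}
    - {"tx":-0.14,"ty":0,"tz":0,"turn":0,"fingers":0}

```text
time_s: 6.72
eef_pos: [0.5534, 0.1081, 0.0449]
tool_rot: [-180.0, -0.0, 171.1]
wrist_force: [-5.9, 0.1, 0.8]
width: 0.005
```

>>> play_rows:
  rows:
    - {"tx":-0.07,"ty":0,"tz":0,"turn":0,"fingers":0}
    - {"tx":-0.14,"ty":0,"tz":0,"turn":0,"fingers":0}

```text
time_s: 6.98
eef_pos: [0.5546, 0.1079, 0.0448]
tool_rot: [-180.0, -0.0, 171.1]
wrist_force: [-7.4, 0.5, 2.3]
width: 0.005
```

>>> play_rows:
  rows:
    - {"tx":-0.05,"ty":0,"tz":0,"turn":0,"fingers":0}

```text
time_s: 7.1
eef_pos: [0.5549, 0.1079, 0.0448]
tool_rot: [-180.0, -0.1, 171.1]
wrist_force: [-9.4, 1.7, 3.7]
width: 0.006
```

>>> play_rows:
  rows:
    - {"tx":-0.04,"ty":0,"tz":0,"turn":0,"fingers":0}

```text
time_s: 7.22
eef_pos: [0.5551, 0.1079, 0.0448]
tool_rot: [-180.0, -0.1, 171.1]
wrist_force: [-9.1, 1.7, 3.7]
width: 0.004
```

>>> play_rows:
  rows:
    - {"tx":-0.05,"ty":0,"tz":0,"turn":0,"fingers":0}

```text
time_s: 7.35
eef_pos: [0.5554, 0.1078, 0.0449]
tool_rot: [-180.0, -0.1, 171.1]
wrist_force: [-11.1, 2.2, 5.2]
width: 0.004
```

11 N felt, so the stop is reached. I'll retreat quickly.

>>> play_rows:
  rows:
    - {"tx":6,"ty":0,"tz":0,"turn":0,"fingers":0}
    - {"tx":12,"ty":0,"tz":0,"turn":0,"fingers":0}
    - {"tx":14,"ty":0,"tz":0,"turn":0,"fingers":0}
    - {"tx":14,"ty":0,"tz":-4,"turn":0,"fingers":0.5}
    - {"tx":14,"ty":0,"tz":-9,"turn":0,"fingers":0.7}
    - {"tx":14,"ty":0,"tz":-12,"turn":0,"fingers":0.8}

```text
time_s: 8.1
eef_pos: [0.4196, 0.1297, 0.1675]
tool_rot: [179.9, 0.3, 171.1]
wrist_force: [0.3, -0.1, -1.1]
width: 0.303
```

```bash
python3 - <<'E'
from h import *
np.set_printoptions(precision=4,suppress=True)
c=env.camera("scene");cv2.imwrite("pics/s2.png",c["image"])
for l,z in(("drawer",.05),("drawer_in",.016),("open_face",.05)):print(l,[(d["p"],d["centre"],px2w(c,d["centre"],z)) for d in env.pinpoint(c,l)[:2]])
P=cloud(c)
# wooden stamp in scene view
m=(np.hypot(P[...,0]-.436,P[...,1]+.373)<.04)&(P[...,2]>.008)&(P[...,2]<.07)
Q=P[m]
for lo,hi in((.008,.02),(.02,.035),(.038,.052),(.052,.062)):
    q=Q[(Q[:,2]>lo)&(Q[:,2]<hi)];print(lo,len(q),q[:,:2].min(0),q[:,:2].max(0),q.mean(0))
q=Q[Q[:,2]<.022][:,:2].astype(np.float32);print(cv2.minAreaRect(q))
o=env.get_obs();print(o["time_s"],o["eef_pos"])
x,y=.434,-.374
for yaw in(171.1-180,171.1,141,111):print(yaw);go(x,y,.15,yaw)
E
```

```text
drawer [(0.84, [331.6, 244.4], array([0.4962, 0.1157, 0.05  ])), (0.42, [331.4, 239.0], array([0.4761, 0.128 , 0.05  ]))]
drawer_in [(0.27, [329.2, 239.2], array([0.4278, 0.1541, 0.016 ]))]
open_face [(0.96, [330.1, 242.4], array([0.4872, 0.1174, 0.05  ]))]
0.008 280 [ 0.4196 -0.4017] [ 0.4681 -0.3486] [ 0.4504 -0.3751  0.016 ]
0.02 91 [ 0.4272 -0.396 ] [ 0.4626 -0.3546] [ 0.4485 -0.3757  0.0248]
0.038 93 [ 0.4406 -0.3877] [ 0.4589 -0.3622] [ 0.4516 -0.3754  0.0461]
0.052 80 [ 0.431  -0.3857] [ 0.4547 -0.3637] [ 0.4455 -0.375   0.0554]
((0.4446876347064972, -0.3757050633430481), (0.047933220863342285, 0.034757163375616074), 65.2054443359375)
8.3 [0.4189 0.1295 0.1653]
-8.900000000000006
tx -9.30 ty -49.51 tz 1.53 cm turn 3.141 rad
171.1
tx -9.30 ty -49.51 tz 1.53 cm turn -0.001 rad
141
tx -9.30 ty -49.51 tz 1.53 cm turn 0.525 rad
111
tx -9.30 ty -49.51 tz 1.53 cm turn 1.048 rad
```

View pics/s2.png

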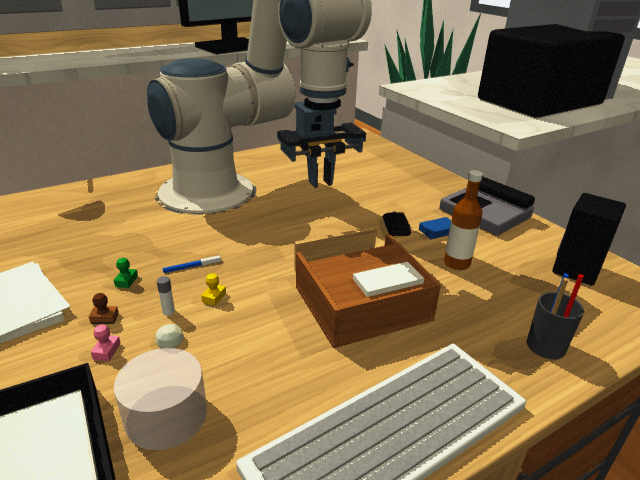

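The drawer is out: its pale front shows at about (337,240), and the wooden stamp stands at (102,308). I'm moving above the stamp now.

>>> play_rows:
  rows:
    - {"tx":-9.6,"ty":-49.5,"tz":1.0,"turn":0,"fingers":0.8}
    - {"tx":-9.6,"ty":-49.5,"tz":1.0,"turn":0,"fingers":0.8}
    - {"tx":-9.6,"ty":-49.5,"tz":1.0,"turn":0,"fingers":0.8}
    - {"tx":-9.6,"ty":-49.5,"tz":1.0,"turn":0,"fingers":0.8}
    - {"tx":-9.6,"ty":-49.5,"tz":1.0,"turn":0,"fingers":0.8}
    - {"tx":-9.6,"ty":-49.5,"tz":1.0,"turn":0,"fingers":0.8}
    - {"tx":-9.6,"ty":-49.5,"tz":1.0,"turn":0,"fingers":0.8}
    - {"tx":-9.6,"ty":-49.5,"tz":1.0,"turn":0,"fingers":0.8}
    - {"tx":-9.6,"ty":-49.5,"tz":1.0,"turn":0,"fingers":0.8}
    - {"tx":-9.6,"ty":-49.5,"tz":1.0,"turn":0,"fingers":0.8}

```text
time_s: 9.55
eef_pos: [0.4355, -0.374, 0.1535]
tool_rot: [179.9, -0.1, 171.0]
wrist_force: [-0.8, 1.1, -0.9]
width: 0.799
```

```bash
python3 - <<'E'
from h import *
from scipy.spatial.transform import Rotation as Ro
np.set_printoptions(precision=4,suppress=True)
o=env.get_obs();c=env.camera("wrist");cv2.imwrite("pics/w2.png",c["image"])
T=np.eye(4);T[:3,:3]=Ro.from_euler("xyz",o["tool_rot"],degrees=True).as_matrix();T[:3,3]=o["eef_pos"]
c["cam_to_world"]=T@np.array(c["tool_from_camera"]);P=cloud(c)
print(o["time_s"],o["eef_pos"],o["joint_pos"])
m=(np.hypot(P[...,0]-.443,P[...,1]+.374)<.045)&(P[...,2]>.008)&(P[...,2]<.07);Q=P[m]
for lo,hi in((.012,.022),(.038,.052),(.052,.064)):
    q=Q[(Q[:,2]>lo)&(Q[:,2]<hi)];print(lo,len(q),(q[:,:2].min(0)+q[:,:2].max(0))/2 if len(q) else 0,q.mean(0))
print([(d["p"],d["centre"],px2w(c,d["centre"],0)) for d in env.pinpoint(c,"stamp")[:3]])
E
```

```text
9.55 [ 0.4355 -0.374   0.1535] [ -46.6248   28.0288   88.5074    0.0084   63.5845 -127.6536]
0.012 1578 [ 0.4423 -0.3742] [ 0.4374 -0.3739  0.0187]
0.038 305 [ 0.4419 -0.3741] [ 0.4358 -0.3731  0.0488]
0.052 894 [ 0.4424 -0.3741] [ 0.4412 -0.3741  0.056 ]
[(0.95, [324.1, 349.1], array([ 0.541 , -0.3875,  0.    ])), (0.93, [591.3, 246.5], array([ 0.4846, -0.1646,  0.    ])), (0.72, [391.7, 82.5], array([ 0.3388, -0.3071,  0.    ]))]
```

View pics/w2.png

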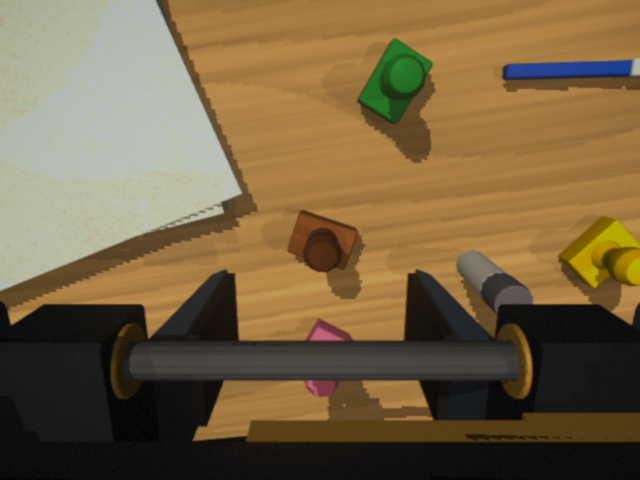

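The brown stamp is at (322,245) in the wrist view, centred between the open fingers. The glue stick at (490,280) is outside them.

>>> play_rows:
  rows:
    - {"tx":-0.66,"ty":0.1,"tz":5,"turn":0,"fingers":0.8}
    - {"tx":-0.66,"ty":0.1,"tz":9,"turn":0,"fingers":0.7}
    - {"tx":-0.66,"ty":0.1,"tz":12,"turn":0,"fingers":0.6}
    - {"tx":-0.66,"ty":0.1,"tz":12.85,"turn":0,"fingers":0.5}
    - {"tx":-0.66,"ty":0.1,"tz":12.85,"turn":0,"fingers":0.3}
    - {"tx":-0.66,"ty":0.1,"tz":12.85,"turn":0,"fingers":0.1}
    - {"tx":-0.66,"ty":0.1,"tz":12.85,"turn":0,"fingers":0.1}
    - {"tx":-0.66,"ty":0.1,"tz":12.85,"turn":0,"fingers":0.1}
    - {"tx":-0.66,"ty":0.1,"tz":12.85,"turn":0,"fingers":0.1}
  newtons: 12

```text
time_s: 10.78
eef_pos: [0.4433, -0.3747, 0.0275]
tool_rot: [-180.0, 0.1, 171.1]
wrist_force: [0.6, 2.3, 8.4]
width: 0.282
```

>>> play_rows:
  rows:
    - {"tx":0,"ty":0,"tz":0,"turn":0,"fingers":0.1}
    - {"tx":0,"ty":0,"tz":0,"turn":0,"fingers":0.1}
    - {"tx":0,"ty":0,"tz":-1,"turn":0,"fingers":0.1}
    - {"tx":0,"ty":0,"tz":-3,"turn":0,"fingers":0.1}
    - {"tx":0,"ty":0,"tz":-6,"turn":0,"fingers":0.1}
    - {"tx":0,"ty":0,"tz":-11,"turn":0,"fingers":0.1}
    - {"tx":0,"ty":0,"tz":-14,"turn":0,"fingers":0.1}
    - {"tx":0,"ty":0,"tz":-14,"turn":0,"fingers":0.1}

```text
time_s: 11.78
eef_pos: [0.4436, -0.3755, 0.1695]
tool_rot: [-179.8, 0.2, 171.1]
wrist_force: [-0.6, -0.1, -1.7]
width: 0.276
```

```bash
python3 - <<'E'
from h import *
o=env.get_obs();print(o["eef_pos"],o["width"],o["wrist_force"])
c=env.camera("wrist");cv2.imwrite("pics/w3.png",c["image"])
U=np.array([.6533,.092]);a=np.deg2rad(-8.9);X=np.array([np.cos(a),np.sin(a)])
p=U-.114*X;print(p);go(p[0],p[1],.165,171.1)
E
```

```text
[ 0.44355122 -0.37549782  0.16947043] 0.2759687216619815 [-0.62378853 -0.12696406 -1.69165189]
[0.54067258 0.10963698]
tx -2.14 ty 49.38 tz 0.27 cm turn -0.001 rad
```

View pics/w3.png

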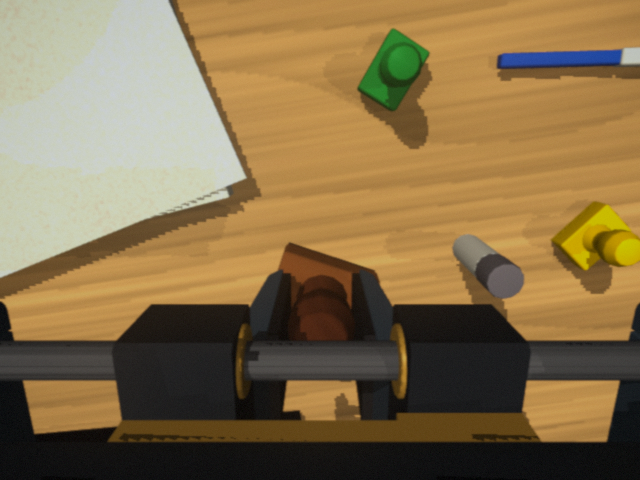

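The stamp is held (knob at (325,310), block below it, upright). I'm carrying it over the drawer.

>>> play_rows:
  rows:
    - {"tx":-2.1,"ty":49.4,"tz":0.3,"turn":0,"fingers":0.1}
    - {"tx":-2.1,"ty":49.4,"tz":0.3,"turn":0,"fingers":0.1}
    - {"tx":-2.1,"ty":49.4,"tz":0.3,"turn":0,"fingers":0.1}
    - {"tx":-2.1,"ty":49.4,"tz":0.3,"turn":0,"fingers":0.1}
    - {"tx":-2.1,"ty":49.4,"tz":0.3,"turn":0,"fingers":0.1}
    - {"tx":-2.1,"ty":49.4,"tz":0.3,"turn":0,"fingers":0.1}
    - {"tx":-2.1,"ty":49.4,"tz":0.3,"turn":0,"fingers":0.1}
    - {"tx":-2.1,"ty":49.4,"tz":0.3,"turn":0,"fingers":0.1}
    - {"tx":-2.1,"ty":49.4,"tz":0.3,"turn":0,"fingers":0.1}
    - {"tx":-2.1,"ty":49.4,"tz":0.3,"turn":0,"fingers":0.1}

```text
time_s: 13.08
eef_pos: [0.5393, 0.11, 0.1626]
tool_rot: [-180.0, -0.1, 171.1]
wrist_force: [-0.1, -0.7, -1.0]
width: 0.284
```

```bash
python3 - <<'E'
from h import *
from scipy.spatial.transform import Rotation as Ro
np.set_printoptions(precision=4,suppress=True)
U=np.array([.6533,.092]);a=np.deg2rad(-8.9);X=np.array([np.cos(a),np.sin(a)]);Y=np.array([-X[1],X[0]])
o=env.get_obs();print(o["eef_pos"],o["width"])
c=env.camera("wrist")
T=np.eye(4);T[:3,:3]=Ro.from_euler("xyz",o["tool_rot"],degrees=True).as_matrix();T[:3,3]=o["eef_pos"]
c["cam_to_world"]=T@np.array(c["tool_from_camera"]);cv2.imwrite("pics/w4.png",c["image"])
for nm,c in(("w",c),("s",env.camera("scene")),("t",env.camera("top"))):
    P=cloud(c);L=np.stack([(P[...,:2]-U)@X,(P[...,:2]-U)@Y,P[...,2]],-1)
    m=(L[...,2]>.078)&(L[...,2]<.096)&(L[...,0]<-.12)&(L[...,0]>-.22)&(abs(L[...,1])<.11)
    q=L[m];print(nm,"front rim",len(q),q.min(0),q.max(0),np.median(q,0)) if m.any() else print(nm,0)
go(o["eef_pos"][0],o["eef_pos"][1],.042,171.1)
E
```

```text
[0.5393 0.11   0.1626] 0.28404448155212136
w front rim 7521 [-0.1801 -0.0955  0.078 ] [-0.1676  0.0981  0.0906] [-0.1741  0.0021  0.0879]
s front rim 479 [-0.1814 -0.0972  0.078 ] [-0.1627  0.099   0.0901] [-0.1693 -0.0091  0.0851]
t front rim 368 [-0.1805 -0.0964  0.0791] [-0.1683  0.0974  0.092 ] [-0.1744  0.0249  0.087 ]
tx 0.06 ty 0.09 tz 12.11 cm turn -0.002 rad
```

View pics/w4.png

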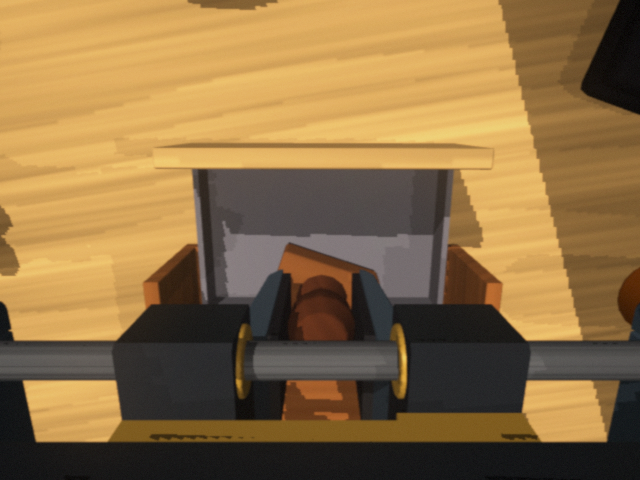

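The drawer is fully open (front rim between -0.168 and -0.180 in the unit frame), and the stamp hangs centred over the tray. I'm lowering it.

>>> play_rows:
  rows:
    - {"tx":0,"ty":0,"tz":4,"turn":0,"fingers":0.1}
    - {"tx":0,"ty":0,"tz":8,"turn":0,"fingers":0.1}
    - {"tx":0,"ty":0,"tz":10,"turn":0,"fingers":0.1}
    - {"tx":0,"ty":0,"tz":11,"turn":0,"fingers":0.1}
    - {"tx":0,"ty":0,"tz":11.4,"turn":0,"fingers":0.1}
    - {"tx":0,"ty":0,"tz":11.6,"turn":0,"fingers":0.1}
    - {"tx":0,"ty":0,"tz":11.6,"turn":0,"fingers":0.1}

```text
time_s: 14.1
eef_pos: [0.5404, 0.1102, 0.048]
tool_rot: [180.0, 0.1, 171.1]
wrist_force: [-0.0, -0.3, -1.9]
width: 0.281
```

>>> play_rows:
  rows:
    - {"tx":0,"ty":0,"tz":0.1,"turn":0,"fingers":0.1}
    - {"tx":0,"ty":0,"tz":0.2,"turn":0,"fingers":0.1}

```text
time_s: 14.35
eef_pos: [0.5402, 0.1103, 0.0456]
tool_rot: [180.0, 0.0, 171.1]
wrist_force: [-0.1, 0.4, -1.4]
width: 0.279
```

>>> play_rows:
  rows:
    - {"tx":0,"ty":0,"tz":0.1,"turn":0,"fingers":0.1}
    - {"tx":0,"ty":0,"tz":0.2,"turn":0,"fingers":0.1}

```text
time_s: 14.6
eef_pos: [0.5401, 0.1104, 0.0434]
tool_rot: [180.0, 0.0, 171.1]
wrist_force: [-0.2, 3.0, 8.0]
width: 0.283
```

The stamp is touching the floor. Letting go and lifting.

>>> play_rows:
  rows:
    - {"tx":0,"ty":0,"tz":0,"turn":0,"fingers":0.5}
    - {"tx":0,"ty":0,"tz":0,"turn":0,"fingers":0.7}
    - {"tx":0,"ty":0,"tz":0,"turn":0,"fingers":0.7}
    - {"tx":0,"ty":0,"tz":0,"turn":0,"fingers":0.7}
    - {"tx":0,"ty":0,"tz":0,"turn":0,"fingers":0.7}
    - {"tx":0,"ty":0,"tz":-2,"turn":0,"fingers":0.7}
    - {"tx":0,"ty":0,"tz":-6,"turn":0,"fingers":0.7}
    - {"tx":0,"ty":0,"tz":-12,"turn":0,"fingers":0.7}
    - {"tx":0,"ty":0,"tz":-12,"turn":0,"fingers":0.7}

```text
time_s: 15.72
eef_pos: [0.5424, 0.1105, 0.1676]
tool_rot: [179.9, 0.4, 171.1]
wrist_force: [-0.4, -0.0, -0.2]
width: 0.699
```

```bash
python3 - <<'E'
from h import *
from scipy.spatial.transform import Rotation as Ro
np.set_printoptions(precision=4,suppress=True)
U=np.array([.6533,.092]);a=np.deg2rad(-8.9);X=np.array([np.cos(a),np.sin(a)]);Y=np.array([-X[1],X[0]])
o=env.get_obs();print(o["time_s"],o["eef_pos"],o["width"])
c=env.camera("wrist")
T=np.eye(4);T[:3,:3]=Ro.from_euler("xyz",o["tool_rot"],degrees=True).as_matrix();T[:3,3]=o["eef_pos"]
c["cam_to_world"]=T@np.array(c["tool_from_camera"]);cv2.imwrite("pics/w5.png",c["image"])
P=cloud(c);L=np.stack([(P[...,:2]-U)@X,(P[...,:2]-U)@Y,P[...,2]],-1)
for lo,hi in((.03,.04),(.055,.065),(.067,.08)):
    m=(L[...,2]>lo)&(L[...,2]<hi)&(L[...,0]<-.07)&(L[...,0]>-.155)&(abs(L[...,1])<.05);q=L[m];print(lo,len(q),(q.min(0)+q.max(0))/2 if len(q) else 0)
p=U-.255*X-.0*Y;print(p);go(p[0],p[1],.165,171.1)
E
```

```text
15.725 [0.5424 0.1105 0.1676] 0.6992426515868956
0.03 1618 [-0.116   0.0008  0.0348]
0.055 128 [-0.1162  0.0007  0.0603]
0.067 988 [-0.1162  0.001   0.071 ]
[0.4014 0.1315]
tx 14.13 ty -0.09 tz 0.03 cm turn -0.000 rad
```

View pics/w5.png

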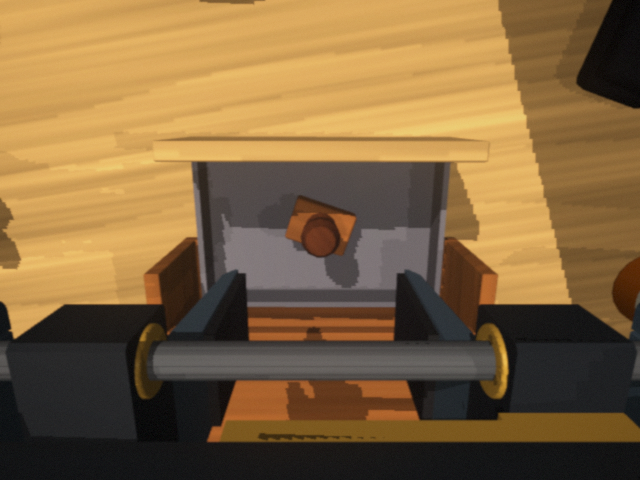

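The stamp stands upright at (320,235) in the middle of the tray, at (-0.116, 0.001) in the unit frame. I'm backing off, shutting the fingers and coming down in front of the drawer.

>>> play_rows:
  rows:
    - {"tx":6,"ty":0,"tz":0,"turn":0,"fingers":0}
    - {"tx":11.3,"ty":0,"tz":0,"turn":0,"fingers":0}
    - {"tx":11.3,"ty":0,"tz":0,"turn":0,"fingers":0}
    - {"tx":11.3,"ty":0,"tz":0,"turn":0,"fingers":0}
    - {"tx":11.3,"ty":0,"tz":6,"turn":0,"fingers":0}
    - {"tx":11.3,"ty":0,"tz":12.2,"turn":0,"fingers":0}
    - {"tx":11.3,"ty":0,"tz":12.2,"turn":0,"fingers":0}
    - {"tx":10.3,"ty":0,"tz":12.2,"turn":0,"fingers":0}
    - {"tx":9.8,"ty":0,"tz":12.2,"turn":0,"fingers":0}
    - {"tx":9.6,"ty":0,"tz":12.2,"turn":0,"fingers":0}

```text
time_s: 17.02
eef_pos: [0.4469, 0.1252, 0.0431]
tool_rot: [179.9, 0.2, 171.1]
wrist_force: [-0.2, -0.3, -0.3]
width: 0.003
```

>>> play_rows:
  rows:
    - {"tx":-0.2,"ty":0,"tz":0,"turn":0,"fingers":0}
    - {"tx":-0.4,"ty":0,"tz":0,"turn":0,"fingers":0}
    - {"tx":-0.6,"ty":0,"tz":0,"turn":0,"fingers":0}
    - {"tx":-0.75,"ty":0,"tz":0,"turn":0,"fingers":0}
    - {"tx":-0.9,"ty":0,"tz":0,"turn":0,"fingers":0}
    - {"tx":-1.05,"ty":0,"tz":0,"turn":0,"fingers":0}
    - {"tx":-1.2,"ty":0,"tz":0,"turn":0,"fingers":0}
    - {"tx":-1.35,"ty":0,"tz":0,"turn":0,"fingers":0}
    - {"tx":-1.5,"ty":0,"tz":0,"turn":0,"fingers":0}
    - {"tx":-1.65,"ty":0,"tz":0,"turn":0,"fingers":0}

```text
time_s: 18.27
eef_pos: [0.4613, 0.1226, 0.0414]
tool_rot: [-180.0, -0.0, 171.1]
wrist_force: [-1.7, 1.1, 1.4]
width: 0.005
```

>>> play_rows:
  rows:
    - {"tx":-0.2,"ty":0,"tz":0,"turn":0,"fingers":0}
    - {"tx":-0.4,"ty":0,"tz":0,"turn":0,"fingers":0}
    - {"tx":-0.6,"ty":0,"tz":0,"turn":0,"fingers":0}
    - {"tx":-0.8,"ty":0,"tz":0,"turn":0,"fingers":0}
    - {"tx":-1.0,"ty":0,"tz":0,"turn":0,"fingers":0}
    - {"tx":-1.2,"ty":0,"tz":0,"turn":0,"fingers":0}
    - {"tx":-1.4,"ty":0,"tz":0,"turn":0,"fingers":0}
    - {"tx":-1.6,"ty":0,"tz":0,"turn":0,"fingers":0}
    - {"tx":-1.8,"ty":0,"tz":0,"turn":0,"fingers":0}
    - {"tx":-2.0,"ty":0,"tz":0,"turn":0,"fingers":0}

```text
time_s: 19.52
eef_pos: [0.4813, 0.1195, 0.0414]
tool_rot: [-180.0, -0.0, 171.1]
wrist_force: [-3.3, -1.2, -0.5]
width: 0.009
```

>>> play_rows:
  rows:
    - {"tx":-0.2,"ty":0,"tz":0,"turn":0,"fingers":0}
    - {"tx":-0.4,"ty":0,"tz":0,"turn":0,"fingers":0}
    - {"tx":-0.6,"ty":0,"tz":0,"turn":0,"fingers":0}
    - {"tx":-0.8,"ty":0,"tz":0,"turn":0,"fingers":0}
    - {"tx":-1.0,"ty":0,"tz":0,"turn":0,"fingers":0}
    - {"tx":-1.2,"ty":0,"tz":0,"turn":0,"fingers":0}
    - {"tx":-1.4,"ty":0,"tz":0,"turn":0,"fingers":0}
    - {"tx":-1.6,"ty":0,"tz":0,"turn":0,"fingers":0}
    - {"tx":-1.8,"ty":0,"tz":0,"turn":0,"fingers":0}
    - {"tx":-2.0,"ty":0,"tz":0,"turn":0,"fingers":0}

```text
time_s: 20.78
eef_pos: [0.5011, 0.1164, 0.0414]
tool_rot: [-180.0, -0.0, 171.1]
wrist_force: [-4.0, -1.0, -0.8]
width: 0.008
```

>>> play_rows:
  rows:
    - {"tx":-0.2,"ty":0,"tz":0,"turn":0,"fingers":0}
    - {"tx":-0.4,"ty":0,"tz":0,"turn":0,"fingers":0}
    - {"tx":-0.6,"ty":0,"tz":0,"turn":0,"fingers":0}
    - {"tx":-0.8,"ty":0,"tz":0,"turn":0,"fingers":0}
    - {"tx":-1.0,"ty":0,"tz":0,"turn":0,"fingers":0}
    - {"tx":-1.2,"ty":0,"tz":0,"turn":0,"fingers":0}
    - {"tx":-1.4,"ty":0,"tz":0,"turn":0,"fingers":0}
    - {"tx":-1.6,"ty":0,"tz":0,"turn":0,"fingers":0}
    - {"tx":-1.8,"ty":0,"tz":0,"turn":0,"fingers":0}
    - {"tx":-2.0,"ty":0,"tz":0,"turn":0,"fingers":0}

```text
time_s: 22.02
eef_pos: [0.5209, 0.1133, 0.0414]
tool_rot: [-180.0, -0.0, 171.1]
wrist_force: [-3.9, -2.6, -0.7]
width: 0.004
```

>>> play_rows:
  rows:
    - {"tx":-0.2,"ty":0,"tz":0,"turn":0,"fingers":0}
    - {"tx":-0.4,"ty":0,"tz":0,"turn":0,"fingers":0}
    - {"tx":-0.6,"ty":0,"tz":0,"turn":0,"fingers":0}
    - {"tx":-0.8,"ty":0,"tz":0,"turn":0,"fingers":0}
    - {"tx":-1.0,"ty":0,"tz":0,"turn":0,"fingers":0}
    - {"tx":-1.15,"ty":0,"tz":0,"turn":0,"fingers":0}
    - {"tx":-1.3,"ty":0,"tz":0,"turn":0,"fingers":0}
    - {"tx":-1.45,"ty":0,"tz":0,"turn":0,"fingers":0}
    - {"tx":-1.6,"ty":0,"tz":0,"turn":0,"fingers":0}
    - {"tx":-1.75,"ty":0,"tz":0,"turn":0,"fingers":0}

```text
time_s: 23.28
eef_pos: [0.5381, 0.1105, 0.0414]
tool_rot: [-180.0, -0.0, 171.1]
wrist_force: [-6.1, -2.4, 1.4]
width: 0.006
```

>>> play_rows:
  rows:
    - {"tx":-0.12,"ty":0,"tz":0,"turn":0,"fingers":0}
    - {"tx":-0.24,"ty":0,"tz":0,"turn":0,"fingers":0}
    - {"tx":-0.36,"ty":0,"tz":0,"turn":0,"fingers":0}
    - {"tx":-0.48,"ty":0,"tz":0,"turn":0,"fingers":0}
    - {"tx":-0.6,"ty":0,"tz":0,"turn":0,"fingers":0}

```text
time_s: 23.9
eef_pos: [0.544, 0.1096, 0.0414]
tool_rot: [-180.0, -0.0, 171.1]
wrist_force: [-6.1, -1.7, 0.6]
width: 0.004
```

>>> play_rows:
  rows:
    - {"tx":-0.1,"ty":0,"tz":0,"turn":0,"fingers":0}
    - {"tx":-0.2,"ty":0,"tz":0,"turn":0,"fingers":0}

```text
time_s: 24.15
eef_pos: [0.546, 0.1093, 0.0414]
tool_rot: [-180.0, -0.0, 171.1]
wrist_force: [-5.6, -2.7, 0.4]
width: 0.004
```

>>> play_rows:
  rows:
    - {"tx":-0.1,"ty":0,"tz":0,"turn":0,"fingers":0}

```text
time_s: 24.28
eef_pos: [0.5469, 0.1092, 0.0414]
tool_rot: [-180.0, -0.0, 171.1]
wrist_force: [-4.6, -1.7, 1.0]
width: 0.008
```

>>> play_rows:
  rows:
    - {"tx":-0.07,"ty":0,"tz":0,"turn":0,"fingers":0}
    - {"tx":-0.14,"ty":0,"tz":0,"turn":0,"fingers":0}

```text
time_s: 24.52
eef_pos: [0.5483, 0.1089, 0.0414]
tool_rot: [-180.0, -0.0, 171.1]
wrist_force: [-5.2, -1.8, 0.3]
width: 0.004
```

>>> play_rows:
  rows:
    - {"tx":-0.07,"ty":0,"tz":0,"turn":0,"fingers":0}
    - {"tx":-0.14,"ty":0,"tz":0,"turn":0,"fingers":0}

```text
time_s: 24.78
eef_pos: [0.5496, 0.1087, 0.0414]
tool_rot: [-180.0, -0.0, 171.1]
wrist_force: [-5.7, -1.6, 0.3]
width: 0.008
```

>>> play_rows:
  rows:
    - {"tx":-0.07,"ty":0,"tz":0,"turn":0,"fingers":0}
    - {"tx":-0.14,"ty":0,"tz":0,"turn":0,"fingers":0}

```text
time_s: 25.02
eef_pos: [0.551, 0.1085, 0.0414]
tool_rot: [-180.0, -0.0, 171.1]
wrist_force: [-5.4, -2.3, 1.9]
width: 0.006
```

>>> play_rows:
  rows:
    - {"tx":-0.07,"ty":0,"tz":0,"turn":0,"fingers":0}
    - {"tx":-0.13,"ty":0,"tz":0,"turn":0,"fingers":0}

```text
time_s: 25.28
eef_pos: [0.5518, 0.1084, 0.0414]
tool_rot: [-180.0, -0.1, 171.1]
wrist_force: [-10.0, -1.5, 5.2]
width: 0.008
```

>>> play_rows:
  rows:
    - {"tx":-0.03,"ty":0,"tz":0,"turn":0,"fingers":0}

```text
time_s: 25.4
eef_pos: [0.5519, 0.1083, 0.0414]
tool_rot: [-180.0, -0.1, 171.1]
wrist_force: [-10.6, -0.9, 5.4]
width: 0.003
```

>>> play_rows:
  rows:
    - {"tx":-0.03,"ty":0,"tz":0,"turn":0,"fingers":0}

```text
time_s: 25.52
eef_pos: [0.5521, 0.1083, 0.0414]
tool_rot: [-180.0, -0.1, 171.1]
wrist_force: [-11.1, 0.1, 5.3]
width: 0.004
```

>>> play_rows:
  rows:
    - {"tx":5,"ty":0,"tz":0,"turn":0,"fingers":0}
    - {"tx":10,"ty":0,"tz":0,"turn":0,"fingers":0}
    - {"tx":14,"ty":0,"tz":0,"turn":0,"fingers":0}
    - {"tx":14,"ty":0,"tz":-4,"turn":0,"fingers":0}
    - {"tx":14,"ty":0,"tz":-10,"turn":0,"fingers":0}
    - {"tx":14,"ty":0,"tz":-12,"turn":0,"fingers":0}
    - {"tx":14,"ty":0,"tz":-12,"turn":0,"fingers":0}

```text
time_s: 26.4
eef_pos: [0.4167, 0.1304, 0.1631]
tool_rot: [179.9, 0.3, 171.1]
wrist_force: [0.2, -0.4, -0.5]
width: 0.006
```

```bash
python3 - <<'E'
from h import *
np.set_printoptions(precision=4,suppress=True)
U=np.array([.6533,.092]);a=np.deg2rad(-8.9);X=np.array([np.cos(a),np.sin(a)]);Y=np.array([-X[1],X[0]])
for n in("top","scene"):
    c=env.camera(n);cv2.imwrite(f"pics/{n}9.png",c["image"])
    P=cloud(c);L=np.stack([(P[...,:2]-U)@X,(P[...,:2]-U)@Y,P[...,2]],-1)
    m=(L[...,2]>.07)&(L[...,2]<.096)&(L[...,0]<-.062)&(L[...,0]>-.22)&(abs(L[...,1])<.09);q=L[m]
    print(n,len(q),np.percentile(q,[1,50,99],axis=0))
    for l in("bottle","paperweight","glue_stick","mouse","pen","card_pack","disc_spindle"):print(l,[px2w(c,d["centre"],0)[:2] for d in env.pinpoint(c,l)[:1]])
I=cv2.imread("pics/top9.png")[120:260,200:380];J=cv2.imread("pics/scene9.png")[200:350,270:460]
cv2.imwrite("pics/end.png",np.hstack([cv2.resize(I,(400,311)),cv2.resize(J,(394,311))]))
E
```

```text
top 501 [[-0.1008 -0.0879  0.0718]
 [-0.0953  0.0006  0.087 ]
 [-0.0886  0.0888  0.0908]]
bottle [array([0.6339, 0.3729])]
paperweight [array([ 0.5636, -0.283 ])]
glue_stick [array([ 0.4793, -0.2577])]
mouse []
pen [array([ 0.3476, -0.1616])]
card_pack [array([0.5065, 0.4366])]
disc_spindle [array([ 0.7296, -0.345 ])]
scene 742 [[-0.0999 -0.0885  0.0704]
 [-0.0889 -0.0034  0.0823]
 [-0.0849  0.0879  0.0888]]
bottle [array([0.6481, 0.3585])]
paperweight [array([ 0.5557, -0.2778])]
glue_stick [array([ 0.4795, -0.2592])]
mouse [array([0.44 , 0.346])]
pen [array([ 0.3447, -0.1694])]
card_pack [array([0.5157, 0.4232])]
disc_spindle []
```

View pics/end.png

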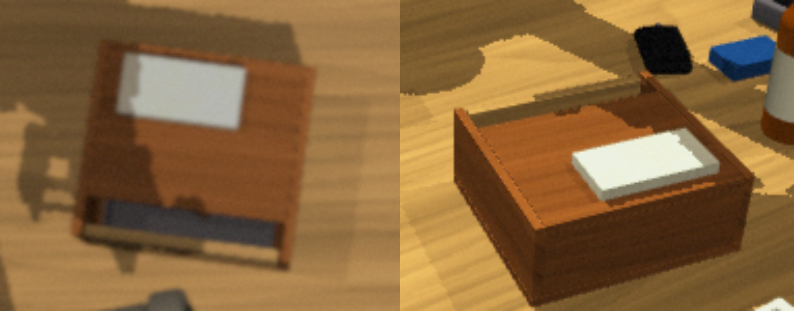

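The front is flush at -0.100 in the unit frame and has stayed there about a second after release. I'll check once more that it's at rest and look for the stamp through the slot, then hand in.

>>> play_rows:
  rows:
    - {"tx":0,"ty":0,"tz":0,"turn":0,"fingers":0}
    - {"tx":0,"ty":0,"tz":0,"turn":0,"fingers":0}
    - {"tx":0,"ty":0,"tz":0,"turn":0,"fingers":0}
    - {"tx":0,"ty":0,"tz":0,"turn":0,"fingers":0}

```text
time_s: 27.7
eef_pos: [0.4147, 0.13, 0.1614]
tool_rot: [180.0, 0.0, 171.1]
wrist_force: [-0.5, -0.0, 0.8]
width: 0.004
```

```bash
python3 - <<'E'
from h import *
np.set_printoptions(precision=4,suppress=True)
U=np.array([.6533,.092]);a=np.deg2rad(-8.9);X=np.array([np.cos(a),np.sin(a)]);Y=np.array([-X[1],X[0]])
c=env.camera("top");P=cloud(c);L=np.stack([(P[...,:2]-U)@X,(P[...,:2]-U)@Y,P[...,2]],-1)
m=(L[...,2]>.07)&(L[...,2]<.096)&(L[...,0]<-.062)&(L[...,0]>-.22)&(abs(L[...,1])<.09);print(np.percentile(L[m][:,0],[1,50,99]))
m=(L[...,2]>.02)&(L[...,2]<.082)&(L[...,0]<-.01)&(L[...,0]>-.084)&(abs(L[...,1])<.06);q=L[m];print(len(q),q[q[:,2]>.026][:8])
print([(d["p"],d["centre"]) for d in env.pinpoint(c,"mouse")],env.get_obs()["time_s"])
env.sign_off()
E
```

```text
[-0.1007 -0.0953 -0.0885]
27 [[-0.0604  0.0354  0.0816]
 [-0.0599  0.0333  0.0804]
 [-0.0602 -0.0004  0.0813]
 [-0.0596 -0.0048  0.0816]
 [-0.0542 -0.0049  0.0326]
 [-0.054  -0.0073  0.0333]
 [-0.0538 -0.0096  0.0334]
 [-0.0603 -0.0161  0.0808]]
[(0.7, [290.9, 191.6])] 27.8
the job is handed in; nothing more can be done
```

I opened the drawer, stood the wooden stamp in it, shut it again and handed the job in at 27.8 s; no verdict was given.

- **Opening:** I pushed the front until I felt about 11 N, and it sprang out fully to 80 mm from flush.
- **Stamp:** it stood upright in the middle of the open drawer, at x ≈ -0.116, y ≈ 0.001 in the unit frame.
- **Shutting:** I pushed to about 11 N again and backed off. About 2 s after release, the front's outer face was still at -0.100 to -0.101 in the unit frame, flush and latched, with the arm clear.

After shutting, most of the stamp is under the top board. Through the slot I saw only the edge of its block, at the right height (about 33 mm), which fits it standing, but I could not see the whole stamp.

In the last full check, the network fixes for the other things matched the start to within about 15 mm in at least one camera view, which is about the networks' scatter. In the final picture the network took something on the unit for the mouse, a false find. I never went near the mouse, and the previous scene picture showed it in place.

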